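Stow the instrument case and latch the clinic cabinet

TASK

First clear the ledge in front of the open counter cabinet by standing the amber bottle upright in the flat steel tray. Then tip the standing instrument case over the ledge's front edge so that it lies down on the ledge, slide it all the way into the cabinet, and push the door shut until its sprung latch snaps in behind the strike. Do not knock the bottle over or disturb the beaker, the paper carton or the ointment jar.

Things in the scene. Friction and masses are not known exactly. Their poses are not given: they have to be found in the camera images.
- cabinet: Low white steel cabinet fixed on the counter, open front. Origin: on the counter (z 0) under the middle of the doorway; x axis level into the cabinet, y to the hinge side, z up. Side walls 10 thick at x 0 to 180 leave 150 between them (y -75 to 75); floor z 20, back wall at x 170; clear roof z 115 to 120, beginning at x 20. The base projects in front as a ledge (see ledge_edge).
- ledge_edge (a point): Middle of the top front edge of the ledge, at cabinet x = -140, z = 20: the fixed edge the case pivots over. The steel ledge is 170 wide, 20 high, 140 deep to the doorway, and level with the cabinet's floor. Axes as the cabinet's.
- strike (a point): Middle of the top of the fixed steel strike, cabinet x = -21, y = -90, z = 116, on the side of the doorway away from the hinge. It stands forward to cabinet x = -28, y -81 to -100, z 74 to 116.
- door (a joint): Hinge angle in rad: 0 = shut, grows as it opens, 1.57 = straight out to cabinet -x along the +y side of the ledge, stop at 1.85. Light hinge friction (about 0.05 N m), stays where left. White panel 163 wide, 16 thick, z 24 to 118; upright hinge axis at cabinet x = -8, y = 85. Its outer face looks to cabinet -x when shut and to +y when at 1.57.
- door_hinge (a point): Point on the hinge axis, at z = 71, in the middle of the door's thickness. Its axes turn with the door: y runs from the free edge to the hinge, -x is the normal of the outer face.
- door_edge (a point): Point on the door's free edge, on its outer face, z = 71, 163 from the hinge axis. A dark latch case 34 x 40, 6 proud of the outer face, covers it from 126 to 160 from the hinge, z 72 to 112; the rest of the face is plain.
- latch (a joint): Travel of the sprung bolt in m: 0 = fully out, grows as pressed into the door, stop at 0.011. Steel bolt, z 82 to 106, sticks 12 out of the door's free edge, bevelled where it meets the strike. It rides over the strike from about 0.13 rad before shut, is pressed in 8 to 9 and springs back to 0 when the door is shut, which holds it. Spring 2 to 3 N; the door needs about 5 to 15 N.
- case: Aluminium instrument case, plain rounded box 76 (x) x 100 (y) x 150 (z), about 0.75 kg, standing on end on the counter just in front of the ledge's front edge, 15 to 35 from it. Origin: centre of its end that is underneath at the start; z axis along its length, pointing up at the start; its 76 side is roughly along the cabinet's x. Too tall to enter standing; lying on its 100 wide face it is 76 high.
- case_center (a point): Centre of the instrument case. Lying fully in the cabinet it is at cabinet x 75 to 95, z 58.
- bottle: Amber glass bottle, 56 in diameter, 120 tall, about 0.22 kg, upright on the ledge. Straight sides up to 90 above its base, then a shoulder and a white cap 50 in diameter, 16 high, at the top. Origin: centre of its underside; z along its axis.
- tray: Flat open steel tray fixed on the counter, 150 (x) x 200 (y) outside, rim 18 high, walls and floor 5 thick. Origin: centre of its underside. It stands either on the left or on the right of the cabinet.
- tub: White plastic tub 140 x 190 with medicine cartons up to 100 high, fixed on the counter on the side where the tray is not. Origin: centre of its underside. Not used.
- beaker: White plastic beaker, 72 in diameter, 90 tall, loose bystander. Origin: centre of its underside.
- carton: White paper carton 60 x 90 x 70 high, loose bystander. Origin: centre of its underside.
- ointment: White plastic ointment jar, 60 in diameter, 65 tall, loose bystander. Origin: centre of its underside.

How it is judged:
By the outcome, as a careful person would: the job done as asked, in the order asked, and still so for the second after the job is handed in, with the robot touching nothing.
It also fails if it takes over 72 s, if anything falls off the work surface, if the arm or the gripper's body presses on something with over 40 N, if the wrist force passes 120 N, or if a joint passes its speed limit or range.

ROBOT

A 6-joint arm with a two-finger parallel gripper is mounted at the origin on the work surface. World frame = base frame: x ahead of the robot, y to its left, z up, the work surface at z = 0. Lengths are in m, angles in rad, forces in N, time in s.
With the tool pointing down it reaches from about 0.375 to 0.9 m from the base axis. Payload 3.1 kg.
Tool frame: the origin (TCP) lies midway between the tips of the shut fingers; the grasp point (between the pads) lies 19 mm behind it; z points along the fingers, y is the line along which they close (so a half turn about z gives the same grasp; the last joint's range is limited). The gripper opens to 87 mm and grips with 3 to 60 N. Pads are 19 mm wide; open, the fingers measure 117 mm over their backs; the gripper's body (75 mm by 190 mm) begins 51 mm behind the grasp point.
Start: joints at [0.972, 0.527, 1.433, -0, 1.181, -0.178], TCP at [0.255, 0.57, 0.223] pointing down, gripper open.
Joint ranges: [-3.08, 3.08], [-0.75, 2.2], [0.22, 2.44], [-1.43, 4.57], [0, 2.65], [-2.85, 2.85]. Speed limits (rad/s): [2.79, 2.79, 3.14, 3.14, 3.14, 3.14].

INTERFACE

Orientations are given as a unit quaternion [x, y, z, w].
In Python, from rig import status, imaging, order gives the robot as it stands.
- The arm moves only by the tool arm_command, never from a script. Its argument "deltas" is one flat list of numbers, 5 for each row, row after row: the opening, from -1 (shut) to 1 (fully open), so that 0 is half open, then the shift along the tool's x, y, z in m, then the turn about the tool's z in rad. In form: [gripper, tx, ty, tz, roll, gripper, tx, ty, tz, roll, ...]. A call has 1 to 12 rows; each row shifts and turns the commanded pose from where the row before left it, along the tool's axes as they then stand; what a row does not reach is not made up. A row lasts 1/8 s, in which the tool goes at most 62.5 mm and 10.7 degrees, less where a joint would pass 70% of its speed; a pose out of reach is approached as far as the arm can. A call with a gripper value outside its range is refused whole. The fingers move at their own pace and stop on an object; "newtons" is the grip in N (left out, the last holds). Time passes only in rows, so rows that do not move let the fingers close. It gives the time, the measured TCP pose, the force, the opening and the grip force at its end, in the units of the state.
- status.get_obs(): the state, without advancing time (a new reading comes with each control period).
- imaging.camera(name): name is "scene" or "top"; returns (picture, depth): 420x560x3 uint8, red, green, blue; 420x560 float32, m along the optical axis (not along the pixel's ray), 0 where there is no reading.
- imaging.camera_params(name): a dict with "intrinsics" (3x3 intrinsics, pixels), "k1" (the pictures are not rectified: a ray, as slopes to the right and down, at radius r is drawn at 1 + k1 r^2 times it, then the intrinsics apply), "camera_from_world" (4x4, takes a point from world to camera coordinates). Camera axes: x right, y up, looking along -z (the intrinsics and any distortion apply to the point x, -y, -z); pixel columns grow to the right and rows downward; lengths in m; the calibration is good to about 2 mm. A picture is of the moment at which its call begins. camera_params takes no time and is no camera call.
- order.hand_in(): hands the job in; it is judged then, once.
The state is a dict: "time": time; "q": joint angles; "joint_velocities": joint speeds; "joint_torque": joint torques, N m; "position": TCP position; "tool_rot": TCP orientation; "ft_force": force on the tool from outside, world axes, zero at the start; "moment": the same for the moment, N m; "grip_width": finger opening in m; "grip_force": force on a finger pad.
Only numpy, scipy, OpenCV 4.12 (cv2) and the standard library are available. Lean on these libraries where they do the work, as an engineer would, in place of code of your own. Each camera call takes 0.05 s, during which the arm holds its last target. There are 200 camera calls.

## Working session

There is one attempt and no reset: what is moved stays moved. The work goes in short steps, Python scripts to look and compute and a tool call to move; the robot and the scene stay as the last step left them, time stands still between calls to the robot, and variables do not carry over. Pictures are saved under pics/ and viewed, at most 10 in all, crops included, and the job is handed in when it is done.

Besides the shell and the picture viewer there is one more tool, called after "Call:" as name(argument=value, ...) on one line, values as JSON. arm_command: Moves the arm, as the interface text tells. Its arguments: {"type":"object","properties":{"deltas":{"type":"array"},"newtons":{"type":"number"}},"required":["deltas"]}

```bash
ls; mkdir -p pics
cat > h.py <<'E'
import numpy as np, cv2
from rig import status, imaging, order
def snap(n):
    p,d=imaging.camera(n); np.savez('/tmp/%s.npz'%n,p=p,d=d); return p,d
def load(n):
    z=np.load('/tmp/%s.npz'%n); return z['p'],z['d']
def cloud(n,d):
    c=imaging.camera_params(n); K=np.array(c['intrinsics']); T=np.linalg.inv(np.array(c['camera_from_world']))
    h,w=d.shape; u,v=np.meshgrid(np.arange(w),np.arange(h))
    xd=(u-K[0,2])/K[0,0]; yd=(v-K[1,2])/K[1,1]; x,y=xd.copy(),yd.copy()
    for _ in range(10):
        f=1+c['k1']*(x*x+y*y); x,y=xd/f,yd/f
    P=np.stack([x*d,-y*d,-d,np.ones_like(d)],-1)@T.T
    W=P[...,:3]; W[d==0]=np.nan; return W
E
python3 - <<'E'
from h import *
print(status.get_obs())
for n in('scene','top'):
    p,d=snap(n); c=imaging.camera_params(n); print(n,np.round(c['camera_from_world'],3).tolist(),np.round(c['intrinsics'],1).tolist(),c['k1'])
    cv2.imwrite('pics/%s0.png'%n,cv2.resize(p[...,::-1],(800,600)))
E
```

```text
pics
{'time': 0.0, 'q': array([ 9.71503459e-01,  5.28476909e-01,  1.43390869e+00, -1.30085036e-06,
        1.18140612e+00, -1.78498704e-01]), 'joint_velocities': array([ 9.45882286e-04,  3.47831206e-04, -5.48175394e-04, -7.00499919e-05,
       -9.45341358e-04, -6.61760971e-04]), 'joint_torque': array([ 2.36320186e-03, -4.40040207e+01, -1.76596266e+01,  6.33549364e-02,
        5.81681519e-02, -1.61341050e-04]), 'position': array([0.25485145, 0.56986854, 0.22156302]), 'tool_rot': array([ 2.08847873e-01,  9.77947523e-01, -1.01765559e-03, -4.16349349e-04]), 'ft_force': array([ 0.15774591, -0.03815553,  0.19095759]), 'moment': array([ 0.01117066, -0.00235699, -0.08822038]), 'grip_force': 0.0, 'grip_width': 0.08702090876764265}
scene [[-0.761, 0.649, -0.015, 0.433], [-0.561, -0.645, 0.519, 0.284], [0.327, 0.403, 0.855, -1.783], [0.0, 0.0, 0.0, 1.0]] [[530.2, 0.0, 278.6], [0.0, 530.2, 210.4], [0.0, 0.0, 1.0]] -0.2001114936410149
top [[0.025, -0.999, 0.033, -0.033], [0.993, 0.029, 0.116, -0.574], [-0.117, 0.03, 0.993, -1.093], [0.0, 0.0, 0.0, 1.0]] [[394.1, 0.0, 281.6], [0.0, 394.1, 210.4], [0.0, 0.0, 1.0]] -0.08076266827060839
```

View pics/scene0.png

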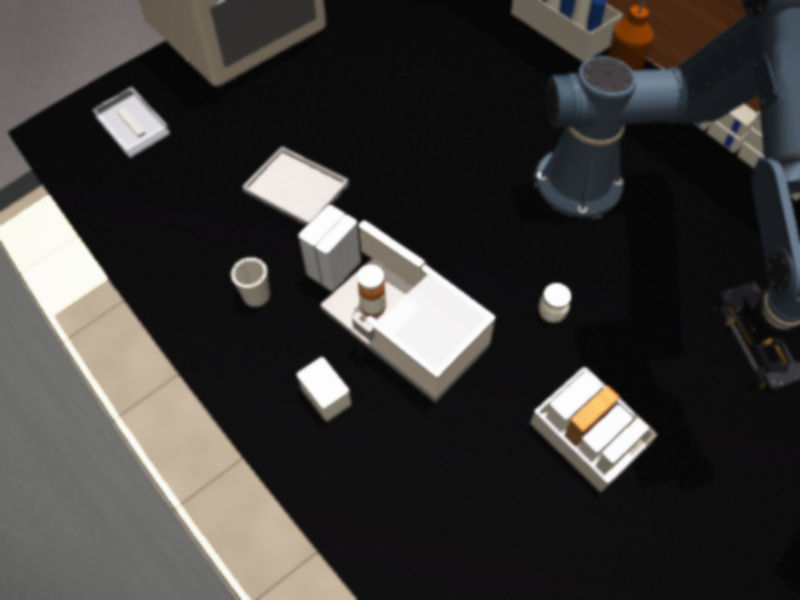

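View pics/top0.png

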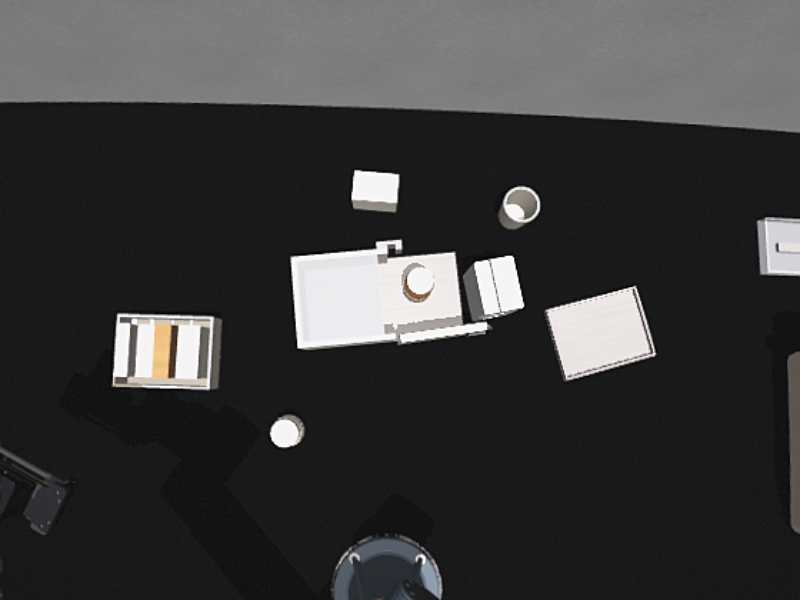

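The images show the cabinet in the middle, opening to the right (world −y), with the hinge side near the robot. The bottle is at top-view (418,282), the case top at (495,287), and the tray at (600,333). Door is at about (440,333), the strike at (390,247), carton at (375,190), beaker at (520,205) and ointment jar at (287,432).

```bash
python3 - <<'E'
from h import *
p,d=load('top'); W=cloud('top',d)
S=cv2.resize
def reg(x0,y0,x1,y1,lo,hi,name):
    s=W[int(y0*.7):int(y1*.7),int(x0*.7):int(x1*.7)].reshape(-1,3)
    s=s[(s[:,2]>lo)&(s[:,2]<hi)]
    if len(s)<8: print(name,len(s)); return
    r=cv2.minAreaRect((s[:,:2]*1000).astype(np.float32))
    print(name,len(s),'z',round(np.median(s[:,2]),4),'c',np.round(r[0],1),'sz',np.round(r[1],1),'a',round(r[2],2)); return s
for n,b in dict(ledge=(375,245,475,330,.012,.028),walls=(285,240,400,355,.112,.130),tray=(535,280,665,390,.003,.03),case=(460,250,530,325,.142,.165),cap=(395,255,440,305,.130,.150),
  door=(392,315,495,348,.105,.13),strike=(375,235,405,265,.100,.125),beaker=(495,180,545,235,.08,.1),carton=(345,165,405,215,.06,.08),oint=(265,410,310,450,.055,.075),tub=(100,300,230,400,.01,.13)).items(): 
    s=reg(*b,n)
    if n=='walls' : print(np.round(s[::60,:],3).tolist()[:12])
    if n in('walls','ledge','door','case','tray'):
        print(np.round(cv2.boxPoints(cv2.minAreaRect((s[:,:2]*1000).astype(np.float32))),0).tolist())
print('counter z',np.nanmedian(W[290:310,200:220,2]))
E
python3 - <<'E'
import sys; sys.path.insert(0,'.')
from h import *
p,d=load('top')
cv2.imwrite('pics/crop1.png',cv2.resize(p[160:275,195:470,::-1],(800,335),interpolation=cv2.INTER_CUBIC))
E
```

```text
ledge 2368 z 0.0197 c [597.  -63.9] sz [152.8 184. ] a 6.5
[[511.0, 19.0], [532.0, -164.0], [683.0, -147.0], [663.0, 36.0]]
walls 4054 z 0.1196 c [576.2  88.2] sz [191.4 204.4] a 5.11
[[0.679, 0.011, 0.113], [0.667, 0.021, 0.118], [0.655, 0.066, 0.116], [0.653, 0.018, 0.118], [0.643, 0.156, 0.122], [0.64, 0.159, 0.121], [0.638, 0.162, 0.117], [0.635, 0.161, 0.12], [0.632, 0.161, 0.119], [0.629, 0.158, 0.122], [0.627, 0.158, 0.121], [0.624, 0.161, 0.121]]
[[472.0, 181.0], [490.0, -22.0], [681.0, -5.0], [662.0, 199.0]]
tray 3059 z 0.0057 c [ 520.8 -433.9] sz [228.5 280.5] a 0.9
[[404.0, -295.0], [409.0, -576.0], [637.0, -572.0], [633.0, -292.0]]
case 1105 z 0.1495 c [ 596.4 -187.9] sz [101.1  76.7] a 12.55
[[539.0, -161.0], [555.0, -236.0], [654.0, -214.0], [637.0, -139.0]]
cap 283 z 0.1397 c [600.5 -45.7] sz [48.6 46.9] a 1.22
door 450 z 0.1174 c [510.5 -92.9] sz [ 35.4 194.9] a 12.2
[[473.0, -1.0], [514.0, -192.0], [548.0, -184.0], [507.0, 6.0]]
strike 156 z 0.1168 c [656.5  15.6] sz [44.9 49.4] a 3.31
beaker 146 z 0.0883 c [ 765.6 -244.5] sz [69.8 68.5] a 47.78
carton 676 z 0.0698 c [797.9  44.6] sz [90.  63.4] a 86.27
oint 316 z 0.0644 c [312.7 201.8] sz [51.4 53.3] a 3.1
tub 3124 z 0.0833 c [459.2 446. ] sz [140.1 194.4] a 0.2
counter z 0.02774543836205856
```

View pics/crop1.png

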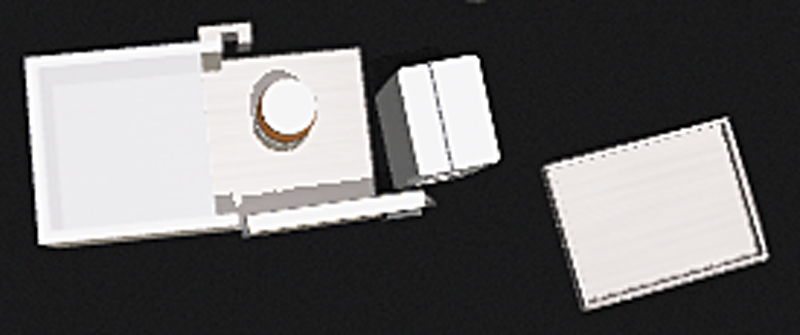

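Crop: the cabinet's back corners are at (25,57) and (42,245), the ledge's front edge runs (360,50) to (374,193), the door top runs (245,228) to (425,200), and the tray corners are (545,165), (727,118), (768,257), (585,310).

```bash
cat >> h.py <<'E'
def rayz(n,uv,z):
    c=imaging.camera_params(n); K=np.array(c['intrinsics']); T=np.linalg.inv(np.array(c['camera_from_world']))
    out=[]
    for u,v in np.atleast_2d(uv):
        xd=(u-K[0,2])/K[0,0]; yd=(v-K[1,2])/K[1,1]; x,y=xd,yd
        for _ in range(10):
            f=1+c['k1']*(x*x+y*y); x,y=xd/f,yd/f
        r=T[:3,:3]@[x,-y,-1]; o=T[:3,3]; out.append(o+r*(z-o[2])/r[2])
    return np.array(out)
E
python3 - <<'E'
from h import *
def C(l,z,nm):
    r=rayz('top',np.array(l)/2.909+[195-.3,160-.3],z)*1000; print(nm,np.round(r[:,:2],0).tolist()); return r
C([(25,57),(42,245),(205,43),(215,45)],.12,'cab')
C([(360,50),(374,193)],.02,'ledge')
C([(545,165),(727,118),(768,257),(585,310)],.018,'tray')
C([(245,213),(247,235),(423,193),(426,212)],.118,'door')
p,d=load('top'); W=cloud('top',d)
# edge of walls back (max along x-axis dir) by robust line fits
a=W[170:248,200:280].reshape(-1,3); 
m=(abs(a[:,2]-.12)<.006); a=a[m]*1000
for th in np.radians([4,5,6,7,8,9]):
    e=np.array([np.sin(th)*-1,np.cos(th)]); f=np.array([-np.cos(th),-np.sin(th)])
    s=a[:,:2]@e; t=a[:,:2]@f
    print(round(np.degrees(th)),'x max',np.round(np.percentile(s,[98,99,99.7]),1),'y',np.round(np.percentile(t,[.3,1,99,99.7]),1),'std lo',round((np.sort(t)[:200]).std(),2))
q=W[170:235,262:335].reshape(-1,3); q=q[abs(q[:,2]-.02)<.004]*1000
for th in np.radians([4,5,6,7,8,9]):
    e=np.array([np.sin(th)*-1,np.cos(th)]); f=np.array([-np.cos(th),-np.sin(th)])
    s=q[:,:2]@e; t=q[:,:2]@f
    print(round(np.degrees(th)),'ledge x',np.round(np.percentile(s,[.3,1,2]),1),'y',np.round(np.percentile(t,[.3,1,99,99.7]),1), np.histogram(s,bins=np.arange(s.min(),s.min()+12,2))[0])
E
```

```text
cab [[641.0, 195.0], [471.0, 172.0], [659.0, 31.0], [658.0, 22.0]]
ledge [[678.0, -124.0], [534.0, -140.0]]
tray [[567.0, -313.0], [621.0, -505.0], [479.0, -546.0], [422.0, -354.0]]
door [[505.0, -9.0], [485.0, -12.0], [527.0, -171.0], [510.0, -174.0]]
4 x max [143.2 145.8 148.5] y [-670.7 -663.4 -488.3 -485.8] std lo 5.98
5 x max [133.2 135.1 137.3] y [-670.2 -662.4 -489.6 -487.8] std lo 5.42
6 x max [123.5 125.  126.4] y [-669.5 -661.2 -490.7 -489.3] std lo 4.85
7 x max [113.4 115.  116.1] y [-668.6 -660.6 -491.2 -490.2] std lo 4.31
8 x max [103.4 105.  106.5] y [-667.5 -661.3 -491.6 -490.3] std lo 3.83
9 x max [93.3 95.1 97.1] y [-666.1 -661.7 -491.8 -489.9] std lo 3.47
4 ledge x [-195.1 -175.  -172. ] y [-667.5 -665.3 -511.  -508.4] [1 1 0 2 3]
5 ledge x [-204.7 -184.7 -181.9] y [-664.7 -663.1 -510.  -507.6] [1 1 0 2 3]
6 ledge x [-214.3 -194.  -192. ] y [-662.4 -661.1 -508.6 -506.6] [1 1 0 3 3]
7 ledge x [-223.8 -203.8 -202.4] y [-659.9 -658.8 -507.  -505.3] [1 1 0 5 1]
8 ledge x [-233.2 -214.5 -212.6] y [-657.7 -656.5 -505.2 -503.6] [1 1 0 5 2]
9 ledge x [-242.5 -225.5 -222.9] y [-655.5 -653.9 -502.8 -501.6] [1 1 0 5 6]
```

Call:
arm_command(deltas=[1,0,0,0,0.1725,1,0,0,0,0.1725,1,0,0,0,0.1725,1,0,0,0,0.1725,1,0,0,0,0.1725,1,0,0,0,0.1725], newtons=20)

```text
time: 0.85
position: [0.255, 0.5701, 0.222]
tool_rot: [0.667, 0.745, -0.001, 0.0]
ft_force: [0.1, -0.1, 0.5]
grip_width: 0.087
grip_force: 0.0
```

Call:
arm_command(deltas=[1,-0.0543,0.0227,0,0,1,-0.0543,0.0227,0,0,1,-0.0543,0.0227,0,0,1,-0.0543,0.0227,0,0,1,-0.0543,0.0227,0,0,1,-0.0543,0.0227,0,0,1,-0.0543,0.0227,0,0,1,-0.0543,0.0227,0,0,1,-0.0543,0.0227,0,0,1,-0.0543,0.0227,0,0,1,-0.0543,0.0227,0,0,1,-0.0543,0.0227,0,0])

```text
time: 2.35
position: [0.601, -0.0473, 0.2221]
tool_rot: [0.665, 0.746, -0.0, -0.0]
ft_force: [0.7, 0.9, 0.0]
grip_width: 0.0869
grip_force: 0.0
```

```bash
cat >> h.py <<'E'
TH=np.radians(6.6); O=np.array([.577,.005]); E_=np.array([-np.sin(TH),np.cos(TH)]); F_=np.array([-np.cos(TH),-np.sin(TH)])
def w2c(p): r=np.asarray(p)[:2]-O; return np.array([r@E_,r@F_])
def c2w(x,y): return O+x*E_+y*F_
def where():
    s=status.get_obs(); q=s['tool_rot']; p=s['position']
    from scipy.spatial.transform import Rotation as R
    M=R.from_quat(q).as_matrix(); a=np.degrees(np.arctan2(M[1,1],M[0,1]))
    print('t',round(s['time'],2),'pos',np.round(p,4),'ang',round(a,2),'cab',np.round(w2c(p),4),'q6',round(s['q'][5],2),'F',np.round(s['ft_force'],1),'w',round(s['grip_width'],4),'g',round(s['grip_force'],1)); return p,M,a
def delta(target):
    p,M,a=where(); print('tool delta',np.round(M.T@(np.asarray(target)-p),4))
E
python3 -c "
from h import *
delta([.6005,-.0457,.078])
snap('top');p,d=load('top');W=cloud('top',d)
print(np.nanmax(W[140:240,250:330,2]))
cv2.imwrite('pics/t1.png',cv2.resize(p[120:290,180:400,::-1],(800,618))[:600])
"
```

```text
t 2.35 pos [ 0.601  -0.0473  0.2221] ang 6.57 cab [-0.0547 -0.0179] q6 -0.38 F [0.7 0.9 0. ] w 0.0869 g 0.0
tool delta [ 0.0016 -0.0002  0.1441]
0.6545154251166736
```

Call:
arm_command(deltas=[1,0.001,0,0.03,0,1,0,0,0.045,0,1,0,0,0.045,0,1,0,0,0.024,0,1,0,0,0,0,-1,0,0,0,0,-1,0,0,0,0,-1,0,0,0,0,-1,0,0,0,0,-1,0,0,0,0], newtons=20)

```text
time: 3.65
position: [0.6006, -0.0447, 0.0793]
tool_rot: [0.665, 0.747, 0.0, 0.0]
ft_force: [-1.4, -0.3, 4.4]
grip_width: 0.055
grip_force: 20.0
```

Call:
arm_command(deltas=[-1,0,0,-0.01,0,-1,0,0,-0.025,0,-1,0,0,-0.035,0,-1,0,0,-0.035,0,-1,0,0,-0.035,0,-1,0,0,-0.022,0,-1,0,0,-0.01,0,-1,0,0,0,0])

```text
time: 4.65
position: [0.6005, -0.0445, 0.2508]
tool_rot: [0.665, 0.747, 0.0, 0.0]
ft_force: [0.5, -0.7, -1.9]
grip_width: 0.0553
grip_force: 20.0
```

Call:
arm_command(deltas=[-1,-0.012,-0.004,0,0,-1,-0.025,-0.008,0,0,-1,-0.038,-0.012,0,0,-1,-0.042,-0.014,0,0,-1,-0.042,-0.014,0,0,-1,-0.042,-0.014,0,0,-1,-0.042,-0.014,0,0,-1,-0.042,-0.014,0,0,-1,-0.038,-0.012,0,0,-1,-0.025,-0.008,0,0,-1,-0.016,-0.005,0,0,-1,-0.009,-0.003,0,0])

```text
time: 6.15
position: [0.5219, -0.4293, 0.25]
tool_rot: [0.665, 0.747, 0.0, -0.001]
ft_force: [0.6, -0.3, -2.4]
grip_width: 0.0553
grip_force: 20.0
```

```bash
python3 -c "
from h import *
delta([.522,-.430,.0645])
p,d=snap('scene');W=cloud('scene',d)
p2,d=snap('top')
cv2.imwrite('pics/t1.png',np.hstack([cv2.resize(p[60:270,130:410,::-1],(400,300)),cv2.resize(p2[120:330,250:530,::-1],(400,300))]))
"
```

```text
t 6.15 pos [ 0.5219 -0.4293  0.25  ] ang 6.58 cab [-0.4251  0.1047] q6 -0.97 F [ 0.6 -0.3 -2.4] w 0.0553 g 20.0
tool delta [-9.000e-04  1.000e-04  1.855e-01]
```

View pics/t1.png

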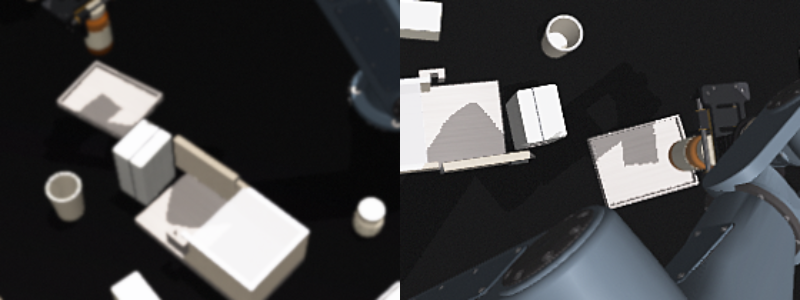

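The scene half (left) shows the bottle upright in the fingers at (98,30). The top half (right) shows it over the tray, displaced to (688,152) by perspective. The case at (537,118) and the bystanders haven't moved.

Call:
arm_command(deltas=[-1,0,0,0.015,0,-1,0,0,0.03,0,-1,0,0,0.035,0,-1,0,0,0.035,0,-1,0,0,0.035,0,-1,0,0,0.02,0,-1,0,0,0.008,0,-1,0,0,0.004,0,-1,0,0,0.002,0,-1,0,0,0,0])

```text
time: 7.5
position: [0.5225, -0.4296, 0.0675]
tool_rot: [0.665, 0.747, -0.0, 0.001]
ft_force: [-0.3, 0.1, -2.1]
grip_width: 0.0552
grip_force: 20.0
```

Call:
arm_command(deltas=[-1,0,0,0.0015,0,-1,0,0,0.001,0,-1,0,0,0.001,0,-1,0,0,0,0])

```text
time: 8.0
position: [0.5222, -0.4295, 0.0643]
tool_rot: [0.665, 0.747, -0.0, 0.0]
ft_force: [-2.1, 1.1, 5.6]
grip_width: 0.0553
grip_force: 20.0
```

Call:
arm_command(deltas=[-0.5,0,0,0,0,0.3,0,0,0,0,0.8,0,0,0,0,1,0,0,0,0,1,0,0,0,0,1,0,0,-0.01,0,1,0,0,-0.03,0,1,0,0,-0.05,0,1,0,0,-0.05,0,1,0,0,-0.05,0,1,0,0,0,0])

```text
time: 9.38
position: [0.5244, -0.4314, 0.2598]
tool_rot: [0.665, 0.747, -0.001, 0.006]
ft_force: [0.2, 0.1, -0.1]
grip_width: 0.0872
grip_force: 0.0
```

Call:
arm_command(deltas=[1,0.0463,0.0203,0,0,1,0.0463,0.0203,0,0,1,0.0463,0.0203,0,0,1,0.0463,0.0203,0,0,1,0.0463,0.0203,0,0,1,0,0,0,0])

```text
time: 10.12
position: [0.5965, -0.1833, 0.2524]
tool_rot: [0.663, 0.748, 0.0, -0.001]
ft_force: [-0.1, -0.4, 0.3]
grip_width: 0.0872
grip_force: 0.0
```

Call:
arm_command(deltas=[1,0,0,0,0.1833,1,0,0,0,0.1833,1,0,0,0,0.1833,1,0,0,0,0.1833,1,0,0,0,0.1833,1,0,0,0,0.1833,1,0,0,0,0.1833,1,0,0,0,0.1833,1,0,0,0,0])

```text
time: 11.25
position: [0.5958, -0.1884, 0.2526]
tool_rot: [0.994, 0.11, -0.0, -0.0]
ft_force: [-0.4, -0.3, -0.7]
grip_width: 0.0872
grip_force: 0.0
```

```bash
python3 -c "
from h import *
delta([.5964,-.1879,.115])
p,d=snap('scene');W=cloud('scene',d)
p2,d=snap('top')
cv2.imwrite('pics/t2.png',np.hstack([cv2.resize(p[60:270,130:410,::-1],(400,300)),cv2.resize(p2[120:330,250:530,::-1],(400,300))]))
"
```

```text
t 11.25 pos [ 0.5958 -0.1884  0.2526] ang -77.36 cab [-0.1943  0.0035] q6 0.87 F [-0.4 -0.3 -0.7] w 0.0872 g 0.0
tool delta [ 0.0008 -0.0003  0.1376]
```

View pics/t2.png

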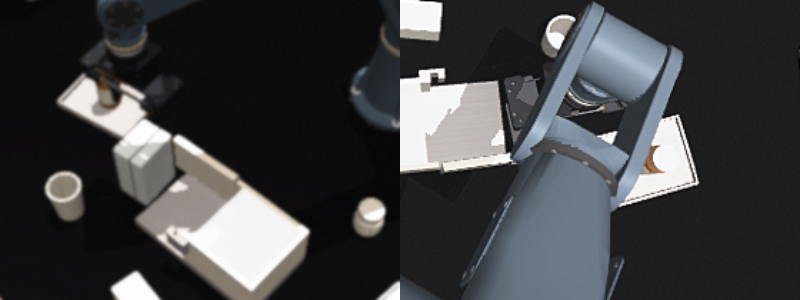

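The bottle stands upright in the tray (scene 105,92; top 660,160). The open gripper is over the case (scene 145,160), with the body's long side along the closing line.

Call:
arm_command(deltas=[1,0.0008,0,0.04,0,1,0,0,0.04,0,1,0,0,0.015,0,1,0,0,0.008,0,1,0,0,0.007,0,1,0,0,0.005,0,1,0,0,0,0])

```text
time: 12.22
position: [0.5973, -0.1874, 0.1384]
tool_rot: [0.994, 0.11, 0.0, 0.0]
ft_force: [0.0, -0.5, 0.2]
grip_width: 0.0871
grip_force: 0.0
```

Call:
arm_command(deltas=[1,0,0,0.012,0,1,0,0,0.01,0,1,0,0,0,0,-1,0,0,0,0,-1,0,0,0,0,-1,0,0,0,0,-1,0,0,0,0], newtons=20)

```text
time: 13.1
position: [0.5974, -0.1873, 0.1163]
tool_rot: [0.994, 0.109, 0.0, 0.0]
ft_force: [0.1, 1.7, -0.4]
grip_width: 0.0754
grip_force: 20.0
```

Call:
arm_command(deltas=[-1,0,0,0,0.035,-1,0,0,0,0.035,-1,0,0,0,0.035,-1,0,0,0,0,-1,0,-0.004,0,0,-1,0,-0.004,0,0,-1,0,-0.003,0,0,-1,0,0,0,0])

```text
time: 14.1
position: [0.5966, -0.1758, 0.1163]
tool_rot: [0.998, 0.057, 0.001, -0.0]
ft_force: [3.0, -0.4, 1.2]
grip_width: 0.0757
grip_force: 20.0
```

```bash
python3 -c "
from h import *
where()"
```

```text
t 14.1 pos [ 0.5966 -0.1758  0.1163] ang -83.43 cab [-0.1819  0.0013] q6 0.99 F [ 3.  -0.4  1.2] w 0.0757 g 20.0
```

Call:
arm_command(deltas=[-1,0,-0.002,0,0,-1,0,-0.002,0,0,-1,0,-0.001,0,0,-1,0,0,0,0])

```text
time: 14.6
position: [0.5954, -0.1714, 0.1163]
tool_rot: [0.998, 0.057, 0.0, 0.0]
ft_force: [2.9, -2.5, 1.8]
grip_width: 0.0759
grip_force: 20.0
```

Call:
arm_command(deltas=[-1,0,-0.0015,0,0,-1,0,-0.0015,0,0,-1,0,0,0,0])

```text
time: 14.98
position: [0.5953, -0.1703, 0.1164]
tool_rot: [0.998, 0.058, 0.0, 0.002]
ft_force: [2.8, -7.0, 1.6]
grip_width: 0.0761
grip_force: 20.0
```

Call:
arm_command(deltas=[0.9,0,0.002,0,0,1,0,0,0,0,1,0,0,0,0,1,0,0,-0.01,0,1,0,0,-0.02,0,1,0,0,-0.03,0,1,0,0,-0.02,0,1,0,0.035,0,0,1,0,0.04,0,0,1,0,0,0,0])

```text
time: 16.23
position: [0.6042, -0.2478, 0.1968]
tool_rot: [0.998, 0.056, 0.001, 0.001]
ft_force: [0.5, 1.2, 0.7]
grip_width: 0.087
grip_force: 0.0
```

Call:
arm_command(deltas=[0,0,0,0,-0.1745,0,0,0,0,-0.1745,0,0,0,0,-0.1745,0,0,0,0,-0.1745,0,0,0,0,-0.1745,0,0,0,0,-0.1745,0,0,0,0,-0.1745,0,0,0,0,-0.1745,0,0,0,0,-0.1745,0,0,0,0,0])

```text
time: 17.48
position: [0.6035, -0.2437, 0.1963]
tool_rot: [0.666, 0.746, 0.0, -0.001]
ft_force: [0.8, -0.3, -0.0]
grip_width: 0.0435
grip_force: 0.0
```

```bash
python3 -c "
from h import *
p,d=snap('scene')
print(np.append(c2w(-.250,.001),.12)); delta(np.append(c2w(-.250,.001),.12))
cv2.imwrite('pics/t3.png',cv2.resize(p[60:270,130:410,::-1],(600,450)))"
```

```text
[ 0.60474091 -0.24345813  0.12      ]
t 17.52 pos [ 0.6036 -0.2439  0.1963] ang 6.4 cab [-0.2503  0.0022] q6 -0.67 F [-0.8  0.7  0.3] w 0.0435 g 0.0
tool delta [0.0003 0.0012 0.0763]
```

View pics/t3.png

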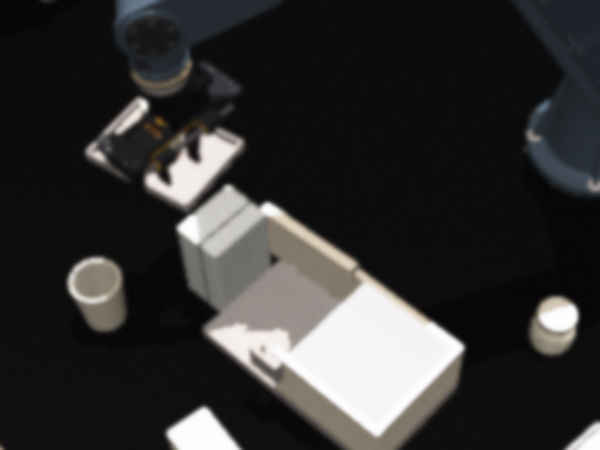

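The case stands flush against the ledge (220,250), in line with the cabinet and clear of the door. The gripper is behind it at (180,150).

Call:
arm_command(deltas=[0,0,0.001,0.03,0,0,0,0,0.035,0,0,0,0,0.011,0,0,0.01,0,0,0,0,0.01,0,0,0,0,0.006,0,0,0,0,0.006,0,0,0,0,0.006,0,0,0,0,0.006,0,0,0])

```text
time: 18.65
position: [0.6027, -0.205, 0.1234]
tool_rot: [0.665, 0.747, -0.001, 0.006]
ft_force: [-0.3, -6.2, 7.3]
grip_width: 0.0434
grip_force: 3.9
```

```bash
python3 -c "
from h import *
where()"
```

```text
t 18.65 pos [ 0.6027 -0.205   0.1234] ang 6.61 cab [-0.2116 -0.0014] q6 -0.61 F [-0.3 -6.2  7.3] w 0.0434 g 3.9
```

Call:
arm_command(deltas=[0,0.006,0,0,0,0,0.006,0,0,0,0,0.006,0,0,0,0,0.005,0,0,0])

```text
time: 19.15
position: [0.5997, -0.1804, 0.123]
tool_rot: [0.666, 0.746, 0.0, 0.004]
ft_force: [0.2, -3.3, 7.0]
grip_width: 0.0437
grip_force: 2.9
```

```bash
python3 -c "
from h import *
where()"
```

```text
t 19.15 pos [ 0.5997 -0.1804  0.123 ] ang 6.55 cab [-0.1868 -0.0012] q6 -0.58 F [ 0.2 -3.3  7. ] w 0.0437 g 2.9
```

Call:
arm_command(deltas=[0,0.004,0,0,0,0,0.004,0,0,0,0,0.004,0,0,0,0,0.004,0,0,0,0,0.003,0,0,0,0,0,0,0,0])

```text
time: 19.9
position: [0.5943, -0.1586, 0.1194]
tool_rot: [0.665, 0.746, -0.0, -0.001]
ft_force: [0.3, -0.6, -0.7]
grip_width: 0.0437
grip_force: 0.0
```

```bash
python3 -c "
from h import *
where()"
```

```text
t 19.9 pos [ 0.5943 -0.1586  0.1194] ang 6.56 cab [-0.1645  0.0016] q6 -0.56 F [ 0.3 -0.6 -0.7] w 0.0437 g 0.0
```

```bash
python3 -c "
from h import *
p,d=snap('scene');W=cloud('scene',d)
w=W.reshape(-1,3); m=(abs(w[:,2]-.096)<.006)
c=np.array([w2c(q) for q in w[m]]); k=(c[:,0]>-.2)&(c[:,0]<.02)&(abs(c[:,1])<.072); c=c[k]
print(len(c),cv2.minAreaRect((c*1000).astype(np.float32)),np.percentile(c,[1,50,99],axis=0))
cv2.imwrite('pics/t4.png',cv2.resize(p[60:270,130:410,::-1],(600,450)))"
```

```text
1208 ((-114.89411926269531, 12.133964538574219), (151.498779296875, 119.49143981933594), 0.4465499520301819) [[-0.18601984 -0.04539735]
 [-0.11423075  0.00425766]
 [-0.04186689  0.07109485]]
```

View pics/t4.png

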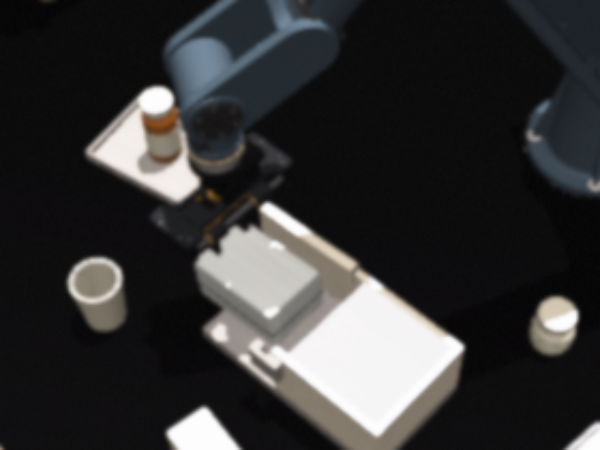

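The case lies flat on the ledge (260,275), square to the cabinet and about 50 mm over the front edge. The bottle stands in the tray at (160,125), and everything else is where it was.

Call:
arm_command(deltas=[0,-0.03,0,0,0,0,-0.035,0,0,0,0,0,0.003,0,0,0,0,0,0.03,0,0,0,0,0.026,0,0,0,0,0,0,0,0.01,0,0,0,0,0.01,0,0,0,0,0.01,0,0,0,0,0.01,0,0,0,0,0.01,0,0,0])

```text
time: 21.32
position: [0.6009, -0.1753, 0.065]
tool_rot: [0.665, 0.747, -0.0, 0.003]
ft_force: [0.3, -5.4, 0.4]
grip_width: 0.0435
grip_force: 2.7
```

```bash
python3 -c "
from h import *
where()"
```

```text
t 21.32 pos [ 0.6009 -0.1753  0.065 ] ang 6.6 cab [-0.1819 -0.003 ] q6 -0.57 F [ 0.3 -5.4  0.4] w 0.0435 g 2.7
```

Call:
arm_command(deltas=[0,0.012,0,0,0,0,0.012,0,0,0,0,0.012,0,0,0,0,0.012,0,0,0,0,0.012,0,0,0,0,0.012,0,0,0,0,0.012,0,0,0,0,0.012,0,0,0,0,0.012,0,0,0,0,0.012,0,0,0])

```text
time: 22.58
position: [0.5875, -0.056, 0.065]
tool_rot: [0.665, 0.747, -0.0, 0.002]
ft_force: [0.7, -5.2, 0.6]
grip_width: 0.0437
grip_force: 2.9
```

```bash
python3 -c "
from h import *
where()
p,d=snap('scene');W=cloud('scene',d)
cv2.imwrite('pics/t5.png',cv2.resize(p[120:290,190:410,::-1],(600,464)))"
```

```text
t 22.57 pos [ 0.5875 -0.056   0.065 ] ang 6.59 cab [-0.0618 -0.0034] q6 -0.4 F [ 0.7 -5.2  0.6] w 0.0437 g 2.9
```

View pics/t5.png

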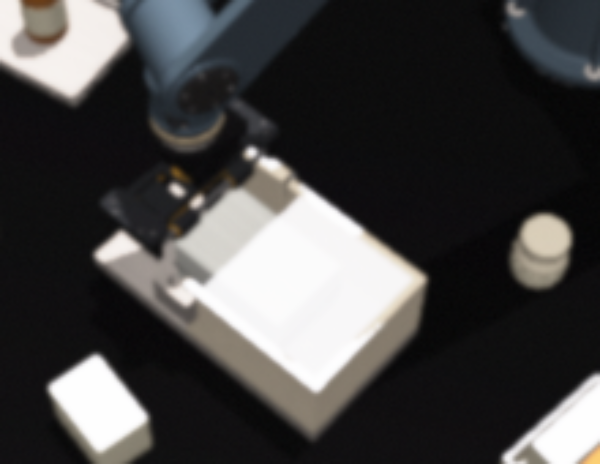

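The case is sliding straight into the doorway (230,230), and the gripper body is clear of the roof and strike.

Call:
arm_command(deltas=[0,0.012,0,0,0,0,0.012,0,0,0,0,0.012,0,0,0,0,0.01,0,0,0,0,0.006,0,0,0,0,0.004,0,0,0,0,0,0,0,0])

```text
time: 23.5
position: [0.5809, 0.0001, 0.0648]
tool_rot: [0.665, 0.746, 0.0, 0.002]
ft_force: [0.8, -3.9, 2.3]
grip_width: 0.0436
grip_force: 2.2
```

```bash
python3 -c "
from h import *
where()
p,d=snap('scene');W=cloud('scene',d)
w=W.reshape(-1,3); m=(abs(w[:,2]-.096)<.005)
c=np.array([w2c(q) for q in w[m]]); k=(c[:,0]>-.06)&(c[:,0]<.17)&(abs(c[:,1])<.06); c=c[k]
print(len(c),np.percentile(c,[1,5,50,99],axis=0))"
```

```text
t 23.5 pos [5.809e-01 1.000e-04 6.480e-02] ang 6.57 cab [-0.0053 -0.0033] q6 -0.31 F [ 0.8 -3.9  2.3] w 0.0436 g 2.2
22 [[-0.00884944 -0.0444368 ]
 [-0.00718032 -0.04022312]
 [ 0.00754892  0.01896455]
 [ 0.01014682  0.03874089]]
```

Call:
arm_command(deltas=[0,0.004,0,0,0,0,0.003,0,0,0,0,0,0,0,0])

```text
time: 23.92
position: [0.5801, 0.0068, 0.0649]
tool_rot: [0.666, 0.746, 0.0, 0.002]
ft_force: [0.6, -5.5, 4.4]
grip_width: 0.0437
grip_force: 3.0
```

```bash
python3 -c "
from h import *
where()"
```

```text
t 23.93 pos [0.5801 0.0068 0.0649] ang 6.56 cab [ 0.0014 -0.0033] q6 -0.29 F [ 0.6 -5.5  4.4] w 0.0437 g 3.0
```

Call:
arm_command(deltas=[0,-0.02,0,0,0,0,-0.04,0,0,0,0,0,0,-0.04,0,0,0,0,-0.05,0,0,0,0,-0.05,0,0,0,0,0,0])

```text
time: 24.68
position: [0.588, -0.0527, 0.2081]
tool_rot: [0.666, 0.746, 0.002, 0.003]
ft_force: [0.1, 0.2, 0.3]
grip_width: 0.0436
grip_force: 0.0
```

Call:
arm_command(deltas=[-1,-0.018,-0.041,0,0,-1,-0.018,-0.041,0,0,-1,-0.018,-0.041,0,0,-1,0,0,0,0.175,-1,0,0,0,0.175,-1,0,0,0,0.175,-1,0,0,0,0.175,-1,0,0,0,0.175,-1,0,0,0,0.175,-1,0,0,0,0.175,-1,0,0,0,0.175,-1,0,0,0,0.14])

```text
time: 26.18
position: [0.4682, -0.1188, 0.2025]
tool_rot: [0.998, 0.07, -0.002, -0.001]
ft_force: [0.1, 0.7, -0.3]
grip_width: 0.0002
grip_force: 0.0
```

```bash
python3 -c "
from h import *
delta(np.append(c2w(-.114,.120),.062))
for n in('scene','top'):
    p,d=snap(n);W=cloud(n,d)
    w=W.reshape(-1,3); c=np.c_[np.array([w2c(q) for q in w]),w[:,2]]
    k=(c[:,0]>-.1)&(c[:,0]<.10)&(abs(c[:,1]+.01)<.03)&(c[:,2]>.085)&(c[:,2]<.106)
    print(n,k.sum(), k.sum()>3 and np.percentile(c[k],[2,10,50],axis=0).round(3).tolist())
    k=(abs(c[:,2]-.118)<.006)&(c[:,0]<-.01)&(c[:,0]>-.175)&(c[:,1]>.06)&(c[:,1]<.1)
    print(' door',k.sum(), k.sum()>20 and np.polyfit(c[k,0],c[k,1],1), c[k].min(0))
    cv2.imwrite('pics/v_%s.png'%n,p[110:290,170:450,::-1] if n=='scene' else p[110:290,190:470,::-1])
a,b=cv2.imread('pics/v_scene.png'),cv2.imread('pics/v_top.png')
cv2.imwrite('pics/t6.png',np.hstack([cv2.resize(a,(400,257)),cv2.resize(b,(400,257))]))"
```

```text
t 26.18 pos [ 0.4682 -0.1188  0.2025] ang -82.01 cab [-0.1105  0.1223] q6 0.95 F [ 0.1  0.7 -0.3] w 0.0002 g 0.0
tool delta [0.0027 0.004  0.1405]
scene 0 False
 door 275 [0.05085483 0.08293203] [-0.1692746   0.06586279  0.11210376]
top 74 [[0.012, -0.039, 0.089], [0.013, -0.035, 0.092], [0.017, -0.011, 0.095]]
 door 89 [0.10150998 0.08320236] [-0.09140296  0.07065699  0.11354996]
```

View pics/t6.png

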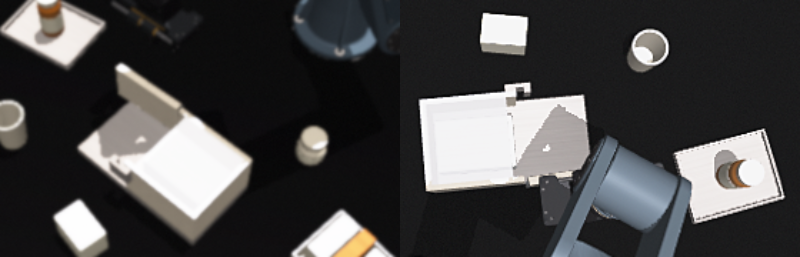

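The case is fully inside (its end at cabinet x ≈ 12, top half 475,145). The door is still open (scene 150,90), the ledge is clear, and the bottle and the bystanders are fine.

Call:
arm_command(deltas=[-1,0,0.004,0.04,0,-1,0,0,0.05,0,-1,0,0,0.04,0,-1,0,0,0.01,0,-1,0.012,0,0,0,-1,0.012,0,0,0,-1,0,0,0,0])

```text
time: 27.15
position: [0.4967, -0.1204, 0.0656]
tool_rot: [0.997, 0.073, 0.002, 0.001]
ft_force: [-1.3, -0.0, 0.9]
grip_width: 0.0006
grip_force: 0.0
```

```bash
python3 -c "
from h import *
where()"
```

```text
t 27.15 pos [ 0.4967 -0.1204  0.0656] ang -81.62 cab [-0.1154  0.0942] q6 0.97 F [-1.3 -0.   0.9] w 0.0006 g 0.0
```

Call:
arm_command(deltas=[-1,0.0161,0.0012,0,-0.15,-1,0.0161,0.0012,0,-0.15,-1,0.0161,0.0012,0,-0.15,-1,0.0161,0.0012,0,-0.15,-1,0.0161,0.0012,0,-0.15,-1,0.0161,0.0012,0,-0.15,-1,0.0161,0.0012,0,-0.15,-1,0,0,0,0])

```text
time: 28.15
position: [0.5884, -0.0655, 0.065]
tool_rot: [0.827, 0.563, 0.001, 0.001]
ft_force: [-0.2, -0.6, -0.2]
grip_width: 0.0006
grip_force: 0.0
```

```bash
cat >> h.py <<'E'
def arc():
    p,M,a=where(); v=w2c(p)-[-.008,.085]; ph=np.radians(6.6-a)
    d=np.array([-np.sin(ph),-np.cos(ph)]); n=np.array([-np.cos(ph),np.sin(ph)]); print('tool phi',round(ph,3),'r',round(v@d,4),'s',round(v@n,4))
E
python3 -c "
from h import *
arc()"
```

```text
t 28.15 pos [ 0.5884 -0.0655  0.065 ] ang -21.53 cab [-0.0713 -0.0033] q6 0.08 F [-0.2 -0.6 -0.2] w 0.0006 g 0.0
tool phi 0.491 r 0.1077 s 0.0142
```

Call:
arm_command(deltas=[-1,0.0161,0.0012,0,-0.15,-1,0.0161,0.0012,0,-0.15,-1,0.0064,0.0005,0,-0.06,-1,0,0,0,0])

```text
time: 28.65
position: [0.6005, -0.0313, 0.0647]
tool_rot: [0.713, 0.701, -0.001, 0.001]
ft_force: [-0.2, -3.9, 0.6]
grip_width: 0.0005
grip_force: 1.8
```

```bash
python3 -c "
from h import *
arc()"
```

```text
t 28.65 pos [ 0.6005 -0.0313  0.0647] ang -0.97 cab [-0.0388 -0.0191] q6 -0.22 F [-0.2 -3.9  0.6] w 0.0005 g 1.8
tool phi 0.132 r 0.1073 s 0.0168
```

Call:
arm_command(deltas=[-1,0.0042,0.0003,0,-0.04,-1,0.0042,0.0003,0,-0.04,-1,0.0032,0.0002,0,-0.03,-1,0,0,0,0])

```text
time: 29.15
position: [0.6016, -0.0196, 0.0647]
tool_rot: [0.674, 0.739, 0.0, 0.001]
ft_force: [0.6, -4.9, 1.4]
grip_width: 0.0006
grip_force: 2.3
```

```bash
python3 -c "
from h import *
arc()"
```

```text
t 29.15 pos [ 0.6016 -0.0196  0.0647] ang 5.3 cab [-0.0273 -0.0216] q6 -0.31 F [ 0.6 -4.9  1.4] w 0.0006 g 2.3
tool phi 0.023 r 0.107 s 0.0168
```

Call:
arm_command(deltas=[-1,0.0015,0,0,-0.012,-1,0.0015,0,0,-0.01,-1,0.001,0,0,0,-1,0,0,0,0])

```text
time: 29.65
position: [0.6017, -0.0176, 0.0647]
tool_rot: [0.664, 0.748, -0.001, 0.003]
ft_force: [-0.7, -14.0, 1.2]
grip_width: 0.0007
grip_force: 6.8
```

```bash
python3 -c "
from h import *
arc()"
```

```text
t 29.65 pos [ 0.6017 -0.0176  0.0647] ang 6.77 cab [-0.0253 -0.0219] q6 -0.33 F [ -0.7 -14.    1.2] w 0.0007 g 6.8
tool phi -0.003 r 0.1069 s 0.0176
```

Call:
arm_command(deltas=[-1,0.0015,0,0,0,-1,0.0015,0,0,0,-1,0,0,0,0])

```text
time: 30.02
position: [0.6018, -0.0177, 0.0647]
tool_rot: [0.664, 0.748, -0.003, 0.004]
ft_force: [-0.5, -22.8, 0.7]
grip_width: 0.0005
grip_force: 11.2
```

```bash
python3 -c "
from h import *
arc()"
```

```text
t 30.02 pos [ 0.6018 -0.0177  0.0647] ang 6.84 cab [-0.0254 -0.022 ] q6 -0.32 F [ -0.5 -22.8   0.7] w 0.0005 g 11.2
tool phi -0.004 r 0.1069 s 0.0179
```

Call:
arm_command(deltas=[-1,-0.01,0,0,0,-1,-0.03,0,0,0,-1,-0.05,0,0,0,-1,0,0,-0.05,0,-1,0,0,-0.06,0,-1,0,0,-0.06,0,-1,-0.05,-0.03,0,0,-1,-0.05,-0.03,0,0,-1,-0.05,-0.03,0,0,-1,0,0,0,0])

```text
time: 31.28
position: [0.5372, -0.2623, 0.2338]
tool_rot: [0.667, 0.745, 0.0, -0.001]
ft_force: [-0.1, 1.0, 0.1]
grip_width: 0.0006
grip_force: 0.0
```

```bash
python3 -c "
from h import *
p,d=snap('scene');p2,d2=snap('top')
W=cloud('top',d2);w=W.reshape(-1,3);c=np.c_[np.array([w2c(q) for q in w]),w[:,2]]
k=(abs(c[:,2]-.118)<.006)&(c[:,0]<-.003)&(c[:,0]>-.05)&(c[:,1]>-.078)&(c[:,1]<.085)
print('door',k.sum(),np.polyfit(c[k,1],c[k,0],1),c[k].min(0),c[k].max(0))
k=(c[:,2]>.095)&(c[:,2]<.13)&(c[:,0]<-.055)&(c[:,0]>-.2)&(c[:,1]>.06)&(c[:,1]<.12); print('old door pts',k.sum())
cv2.imwrite('pics/t7.png',np.hstack([cv2.resize(p[60:280,130:420,::-1],(400,303),interpolation=3),cv2.resize(p2[155:230,235:335,::-1],(400,303),interpolation=3)]))"
```

```text
door 277 [ 0.00688215 -0.0092119 ] [-0.01971782 -0.07660005  0.11202225] [-0.0030529   0.08427897  0.12245354]
old door pts 0
```

View pics/t7.png

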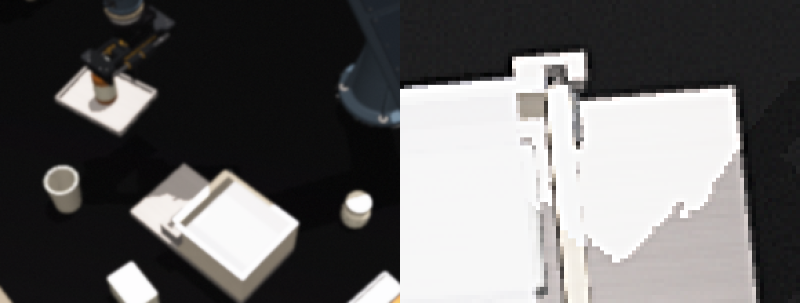

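The door is shut: the fitted angle is about 0.007 rad and the bolt sits behind the strike (right half 555,75). The last push met a firm stop at 0. The bottle stands in the tray (left half 105,88), and the beaker, carton and jar are unmoved.

```bash
python3 -c "
from rig import order
print(order.hand_in())"
```

```text
the job is handed in; nothing more can be done
None
```

The job is handed in after about 31 s: the bottle stands in the tray, the case lies fully in the cabinet, the door is shut with the bolt apparently behind the strike (judged from the picture and a firm stop at 23 N, not pull-tested), and the bystanders look undisturbed.

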